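# Stamp a tag with the third punch of a dial marking press

### The job

A brass tag blank sits in the work slide of the dial marking press: push the slide gently all the way home against its stop and turn the dial, counting its clicks, until the third punch, counted clockwise seen from above from the red home punch, has clicked in under the ram. Then press the red lever grip down until you feel the punch bear on the tag, press it firmly with about 18 N at the grip (under 14 N leaves a faint mark, over 22 N spoils the tag), hold that for a second and let the lever come back up. Never push the dial or the slide with more than 25 N, stamp with no other punch, leave the slide home and the dial in that click, and do not shift the other things on the bench.

Things in the scene. Friction and masses are not known exactly. Their poses are not given: they have to be found in the camera images.
- press: The marking press, a green casting bolted to the bench, base 310 x 170 mm. Origin on the bench below the dial's vertical axis; +x points from there to the ram and column, +y to the work slide, z up. In this frame: column 55 x 62 mm at x = 160 mm; head from x = 57 mm back to the column, 52 mm wide, z 190 to 242 mm. Only the front and sides of the dial are open from above.
- dial: Aluminium dial, radius 105 mm, top 126 mm above the bench, hub radius 26 mm up to 149 mm. Turns both ways; origin on its axis at bench height; its x axis points to the red punch. A spring roller clicks it into 8 stations 45 degrees apart: leaving one takes 8 to 12 N sideways on a punch head, past half-way it snaps into the next. At the start it stands at one of four stations.
- ram (a point): Fixed point under the middle of the ram, 84 mm from the dial's axis along the press's +x, at the height of the punch heads' tops (150 mm). The punch in work is the one whose head is below it (same x and y).
- punch0: The home punch: a red upright head, 16 mm diameter, 24 mm high, standing on the dial (126 to 150 mm above the bench) on a circle of radius 84 mm. Origin in the middle of the head. All eight heads are alike but for colour, can be pushed sideways or pinched to turn the dial, and yield downwards on a light spring. A red stripe on the dial leads to it.
- punch1: First punch clockwise (seen from above) from the red one, dark steel head, as punch0.
- punch2: Second punch clockwise from the red one, dark steel head.
- punch3: Third punch clockwise from the red one, dark steel head: the one to be stamped with.
- punch4: Fourth punch, opposite the red one, dark steel head.
- punch5: Fifth punch clockwise from the red one, dark steel head.
- punch6: Sixth punch clockwise from the red one, dark steel head.
- punch7: Seventh punch clockwise from the red one (its neighbour on the other side), dark steel head.
- carriage: Slide: a bar along the press's y axis with the tag on its inner, a thumb plate on its outer end. Origin in the centre of the plate's outer face, which looks to the press's +y; the plate is 34 mm wide, 7 mm thick, from 27 mm below to 18.5 mm above it. It slides with about 3 N; home, on a rubber stop, the origin is at x = 84, y = 140 mm in the press's frame, at the start 30 to 50 mm farther out.
- lever: The press lever. Origin on its hinge (axis along the press's x, 215 mm up). It runs out to the press's -y, rising at 0.30 rad at rest, sprung up; it swings down by at most 0.48 rad and drives the ram. 3 to 5 N at the grip until the punch meets the tag, 0.13 to 0.36 rad below rest depending on hidden packing under the slide: to be felt. From there the force climbs 1.5 to 2 N per mm.
- lever_grip (a point): Middle of the lever's red grip, a cylinder 26 mm in diameter and 95 mm long lying along the lever, 202 mm from the hinge; at rest about 275 mm above the bench. Its top, 13 mm above this point, can be pressed from above.
- tag_tray: Bystander: blue tray of tag blanks, 110 x 160 x 28 mm, origin under its middle.
- tag_stack: Bystander: stack of brass tag blanks lying in the tray, 28 x 40 x 20 mm, origin under its middle.
- bearing_box: Bystander: blue carton with an orange lid, 110 x 130 x 55 mm, origin under its middle.
- screw_box: Bystander: brown carton, 90 x 140 x 60 mm, origin under its middle.
- bearing_a: Bystander: steel bearing ring, 62 mm diameter, 16 mm high, origin under its middle.
- bearing_b: Bystander: steel bearing ring, 52 mm diameter, 15 mm high, origin under its middle.
- bolt_jar: Bystander: glass jar with a black lid, 68 mm diameter, 85 mm high, origin under its middle.
- driver: Bystander: screwdriver with a yellow handle, lying flat on the bench.

How it is judged:
By the outcome, as a careful person would: the job done as asked, in the order asked, and still so for the second after the job is handed in, with the robot touching nothing.
It also fails if it takes over 72 s, if anything falls off the work surface, if the arm or the gripper's body presses on something with over 40 N, if the wrist force passes 120 N, or if a joint passes its speed limit or range.

### The arm

A 6-joint arm with a two-finger parallel gripper is mounted at the origin on the work surface. World frame = base frame: x ahead of the robot, y to its left, z up, the work surface at z = 0. Lengths are in m, angles in rad, forces in N, time in s.
With the tool pointing down it reaches from about 0.325 to 0.9 m from the base axis. Payload 6.1 kg.
Tool frame: the origin (TCP) lies on the centre line of the jaws, within the pads' length; the fingertips stand 19 mm ahead of it and the grasp point (between the pads) is the TCP; z points along the fingers, y is the direction in which the jaws open and shut (so a half turn about z gives the same grasp; the last joint's range is limited). The gripper opens to 85 mm and grips with 20 to 120 N. Pads are 22 mm wide; open, the fingers measure 114 mm over their backs; the gripper's body (76 mm by 85 mm) begins 54 mm behind the grasp point. The pads swing forward as they close: fully open they stand 13 mm farther back than shut.
Start: joints at [1.014, 0.22, 1.526, -0, 1.395, -0.126], TCP at [0.261, 0.568, 0.25] pointing down, gripper open.
Joint ranges: [-2.98, 2.98], [-0.91, 2.08], [0.09, 2.57], [-1.24, 4.39], [0.2, 2.65], [-2.68, 2.68]. Speed limits (rad/s): [2.57, 2.57, 3.01, 3.14, 3.14, 3.14].

### API

Orientations are given as [roll, pitch, yaw] about the fixed x, y, z axes, in that order (R = Rz(yaw) Ry(pitch) Rx(roll)).
In Python, from rig import bot gives the robot as it stands.
- The arm moves only by the shell command python3 -m creep 'ROWS' [FORCE]. ROWS is a JSON object of lists of equal length, an entry for each row: "dp": the shift along the tool's x, y, z in units of 40 mm (1.0 is 40 mm), a list of three; "turn": the turn about the tool's z in degrees; "jaw": the finger opening in mm, from 0 to 85.4. In form: {"dp": [[tx, ty, tz], ...], "turn": [turn, ...], "jaw": [jaw, ...]}. A call has 1 to 5 rows; each row is the pose to reach, as a shift and turn from the pose commanded when the call began, along the tool's axes at that moment; what a row does not reach only later rows make up. A row lasts 1/8 s, in which the tool goes at most 62.5 mm and 10.7 degrees, less where a joint would pass 70% of its speed; a pose out of reach is approached as far as the arm can. A call with a gripper value outside its range is refused whole. The fingers move at their own pace and stop on an object; FORCE is the grip in N (left out, the last holds). Time passes only in rows, so rows that repeat a pose let the fingers close. It gives the time, the measured TCP pose, the force and the opening at its end, in the units of the state.
- bot.state(): the state, without advancing time (a new reading comes with each control period).
- bot.capture(name): name is "scene" or "top"; returns a dict with "img" (400x640x3 uint8, red, green, blue), "vertical_fov" (degrees; the focal length in pixels is half the picture's height over the tangent of half this angle, whatever the lens; pixels are square), "cx", "cy" (the principal point, pixels), "k1" (the pictures are not rectified: a ray, as slopes to the right and down, at radius r is drawn at 1 + k1 r^2 times it, then the intrinsics apply), "rvec" (rotation vector, rad) and "tvec" (3), from world to camera coordinates, as OpenCV has them. Camera axes: x right, y down, z forward; pixel columns grow to the right and rows downward; lengths in m; the calibration is good to about 2 mm. A picture is of the moment at which its call begins. There is no depth.
- bot.job_done(): hands the job in, once; it reports no verdict.
The state is a dict: "t": time; "joint_pos": joint angles; "joint_velocities": joint speeds; "effort": joint torques, N m; "eef_pos": TCP position; "tcp_rot": TCP orientation; "ft_force": force on the tool from outside, world axes, zero at the start; "moment": the same for the moment, N m; "opening": finger opening in m.
Only numpy, scipy, OpenCV 4.12 (cv2) and the standard library are available. Lean on these libraries where they do the work, as an engineer would, in place of code of your own. Each camera call takes 0.05 s, during which the arm holds its last target. There are 200 camera calls.

## Working session

There is one attempt and no reset: what is moved stays moved. The work goes in short steps, Python scripts to look and compute and a shell command to move; the robot and the scene stay as the last step left them, time stands still between calls to the robot, and variables do not carry over. Pictures are saved under pics/ and viewed, about 8 in all and at most 12, crops included, and the job is handed in when it is done.

```bash
mkdir -p pics; ls; cat > h.py <<'E'
import numpy as np, cv2, json
from rig import bot
def K(c):
    f=200/np.tan(np.radians(c["vertical_fov"])/2); return f
def ray(c,u,v):
    f=K(c); d=np.array([(u-c["cx"])/f,(v-c["cy"])/f]); s=d.copy()
    for _ in range(30): s=d/(1+c["k1"]*(s@s))
    R=cv2.Rodrigues(np.array(c["rvec"],float))[0]; t=np.array(c["tvec"],float).ravel()
    return -R.T@t, R.T@np.array([s[0],s[1],1.])
def onz(c,u,v,z):
    o,d=ray(c,u,v); return o+d*(z-o[2])/d[2]
def proj(c,P):
    R=cv2.Rodrigues(np.array(c["rvec"],float))[0]; p=R@np.array(P,float)+np.array(c["tvec"],float).ravel()
    s=p[:2]/p[2]; s=s*(1+c["k1"]*(s@s)); return s*K(c)+[c["cx"],c["cy"]]
def save(c,n): cv2.imwrite(n,cv2.cvtColor(np.ascontiguousarray(c["img"]),cv2.COLOR_RGB2BGR))
E
python3 - <<'E'
from h import *
import pickle
for n in("scene","top"):
    c=bot.capture(n); save(c,f"pics/{n}0.png"); pickle.dump(c,open(n+"0.pkl","wb"))
    print(n,{k:v for k,v in c.items() if k!="img"}, ray(c,320,200))
print(bot.state())
E
```

```text
pics
scene {'vertical_fov': 49.57950103558124, 'cx': 317.0327090505341, 'cy': 198.60674689798338, 'k1': 0.026389157700570744, 'rvec': array([ 0.98183623,  2.30547711, -1.16570156]), 'tvec': array([ 0.33570739, -0.06049813,  1.53666398])} (array([1.17268293, 0.62259794, 0.84550707]), array([-0.60025938, -0.54149676, -0.58866565]))
top {'vertical_fov': 57.02999242965273, 'cx': 318.88214273878503, 'cy': 197.66781765824737, 'k1': 0.026197556000016414, 'rvec': array([ 2.13986173, -2.08297392,  0.22387036]), 'tvec': array([-0.00469693,  0.52730352,  1.1369287 ])} (array([0.27909433, 0.00809202, 1.22176873]), array([ 0.20199067, -0.0020168 , -0.97941057]))
{'t': 0.1, 'joint_pos': array([ 1.01389916e+00,  2.21160304e-01,  1.52750436e+00,  3.67105700e-05,
        1.39469647e+00, -1.26135773e-01]), 'joint_velocities': array([ 0.00293617, -0.00204664, -0.000868  , -0.00083699,  0.00069109,
       -0.00073392]), 'effort': array([ 1.69187580e-03, -4.98243892e+01, -3.90546227e+01, -1.34096235e-04,
        5.62588451e-03, -7.25948121e-05]), 'eef_pos': array([0.26071719, 0.56746061, 0.24929647]), 'tcp_rot': array([-3.13984277e+00, -2.58321867e-04,  2.71082457e+00]), 'ft_force': array([ 0.47917665,  0.50056325, -0.10380723]), 'moment': array([-0.0337544 ,  0.00510101, -0.0532426 ]), 'opening': 0.08495428018945443}
```

View pics/scene0.png

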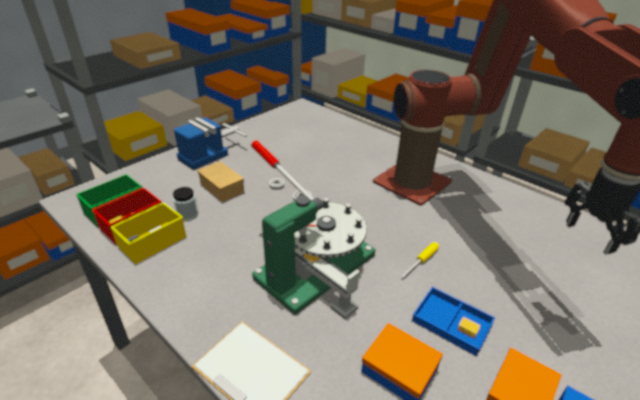

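View pics/top0.png

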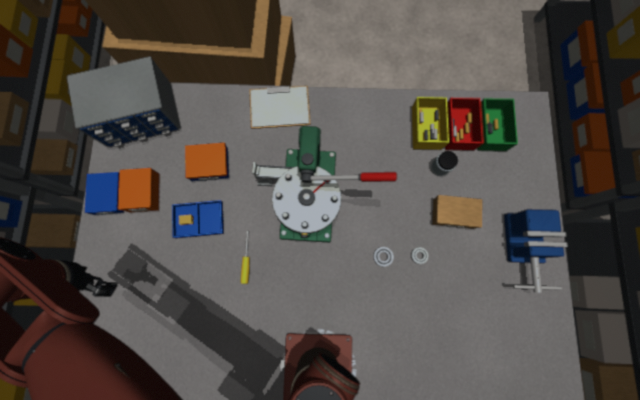

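```bash
python3 - <<'E'
from h import *
import pickle
c=pickle.load(open("top0.pkl","rb")); s=pickle.load(open("scene0.pkl","rb"))
a=cv2.resize(cv2.cvtColor(c["img"][115:255,240:410],cv2.COLOR_RGB2BGR),None,fx=4.6,fy=4.2,interpolation=cv2.INTER_CUBIC)
a=cv2.resize(cv2.cvtColor(c["img"][120:250,240:410],cv2.COLOR_RGB2BGR),None,fx=4.5,fy=4.5,interpolation=cv2.INTER_CUBIC)
cv2.imwrite("pics/topcrop.png",a)
b=cv2.resize(cv2.cvtColor(s["img"][180:325,240:400],cv2.COLOR_RGB2BGR),None,fx=4,fy=4,interpolation=cv2.INTER_CUBIC)
cv2.imwrite("pics/scenecrop.png",b)
# dial disc: bright low-sat
h=cv2.cvtColor(c["img"],cv2.COLOR_RGB2HSV)
m=((h[...,1]<40)&(h[...,2]>150)).astype(np.uint8); m[:, :270]=0;m[:,343:]=0;m[:155]=0;m[240:]=0
ct=max(cv2.findContours(m,0,2)[0],key=cv2.contourArea)
P=np.array([onz(c,u,v,.126)[:2] for u,v in cv2.convexHull(ct)[:,0].astype(float)])
A=np.c_[2*P,np.ones(len(P))]
for _ in range(5):
    q=np.linalg.lstsq(A,(P**2).sum(1),rcond=None)[0]; r=np.sqrt(q[2]+q[0]**2+q[1]**2)
    e=np.abs(np.hypot(*(P-q[:2]).T)-r); k=e<max(.004,np.median(e)); A=A[k];P=P[k]
print("dial",q[:2],r,len(P))
# red mask grip and green base
m=((h[...,1]>150)&((h[...,0]<6)|(h[...,0]>174))&(h[...,2]>90)).astype(np.uint8); m[:150]=0;m[230:]=0;m[:,:290]=0;m[:,410:]=0
for x in cv2.findContours(m,0,2)[0]:
    if cv2.contourArea(x)>3: print("red",cv2.minAreaRect(x),cv2.contourArea(x))
m=((h[...,0]>50)&(h[...,0]<90)&(h[...,1]>90)).astype(np.uint8); m[:100]=0;m[260:]=0;m[:,:260]=0;m[:,350:]=0
ys,xs=np.nonzero(m);pts=np.c_[xs,ys].astype(np.int32);print("green",cv2.boundingRect(pts),cv2.convexHull(pts)[:,0].tolist())
E
```

```text
dial [0.51053775 0.04744264] 0.10191233914969337 12
red ((378.0, 176.5), (7.0, 34.0), 90.0) 236.5
green (280, 127, 55, 115) [[334, 165], [330, 233], [329, 240], [328, 241], [327, 241], [310, 240], [295, 239], [282, 238], [280, 236], [280, 235], [287, 154], [301, 128], [302, 127], [314, 127], [317, 128], [319, 130], [334, 157]]
```

View pics/topcrop.png

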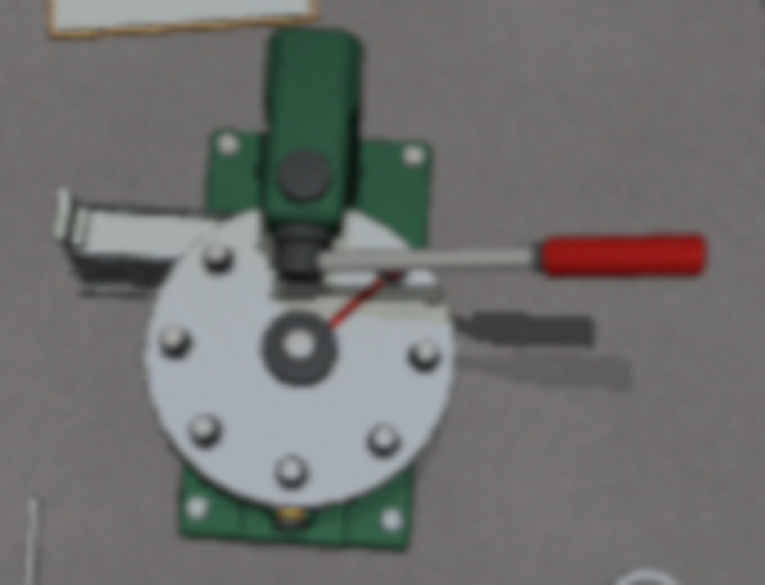

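View pics/scenecrop.png

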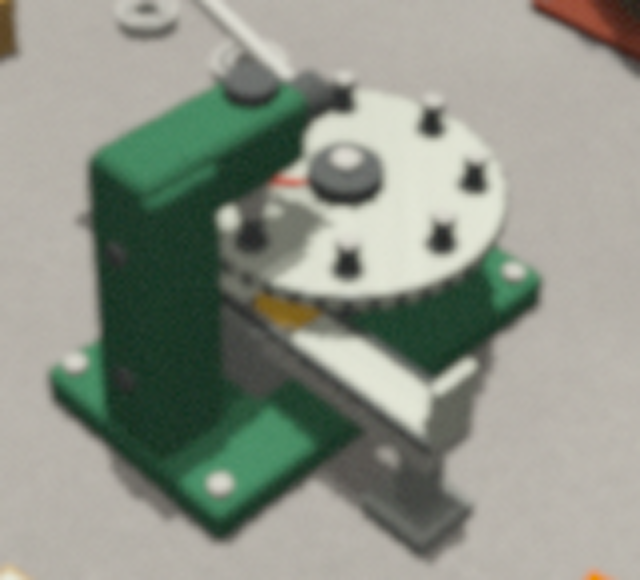

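```bash
cat >> h.py <<'E'
def tri(c,p,s,q):
    o1,d1=ray(c,*p);o2,d2=ray(s,*q)
    k=np.linalg.lstsq(np.c_[d1,-d2],o2-o1,rcond=None)[0]
    a=o1+k[0]*d1;b=o2+k[1]*d2; return (a+b)/2,np.linalg.norm(a-b)
E
python3 - <<'E'
from h import *
import pickle
c=pickle.load(open("top0.pkl","rb")); s=pickle.load(open("scene0.pkl","rb"))
T=lambda x,y:(240+(x+.5)/4.5-.5,120+(y+.5)/4.5-.5); S=lambda x,y:(240+(x+.5)/4-.5,180+(y+.5)/4-.5)
hp=[(218,256),(174,340),(205,429),(291,470),(384,437),(425,352)]
ang=np.radians([45,90,135,180,225,270])
P=np.array([onz(c,*T(*p),.150)[:2] for p in hp])
# P = o + .084*k*R(yaw)[cos,sin]
A=[];b=[]
for a,p in zip(ang,P):
    A+= [[1,0,np.cos(a),-np.sin(a)],[0,1,np.sin(a),np.cos(a)]]; b+=list(p)
q,res,_,_=np.linalg.lstsq(np.array(A),np.array(b),rcond=None)
o=q[:2];yaw=np.arctan2(q[3],q[2]);print("press",o,np.degrees(yaw),"r",np.hypot(q[2],q[3]),"resid",np.round(np.array(A)@q-b,4))
R=np.array([[np.cos(yaw),-np.sin(yaw)],[np.sin(yaw),np.cos(yaw)]])
loc=lambda X:np.round(np.r_[R.T@(X[:2]-o),X[2]],4)
# base bolts (z unknown~.02)
B=[onz(c,*T(*p),.02) for p in [(228,143),(413,155),(391,518),(196,506)]]
print("bolts",[loc(b) for b in B])
print("hub", tri(c,T(299,344),s,S(346,157)),loc(onz(c,*T(299,344),.149)))
print("plate",[ (loc(x[0]),x[1]) for x in [tri(c,T(63,215),s,S(453,373)),tri(c,T(66,192),s,S(432,388)),tri(c,T(60,238),s,S(474,362))]])
# grip in both
h=cv2.cvtColor(s["img"],cv2.COLOR_RGB2HSV)
m=((h[...,1]>150)&((h[...,0]<6)|(h[...,0]>174))&(h[...,2]>90)).astype(np.uint8); m[:130]=0;m[180:]=0;m[:,:235]=0;m[:,300:]=0
x=max(cv2.findContours(m,0,2)[0],key=cv2.contourArea);r=cv2.minAreaRect(x);print(r)
g=tri(c,(378,176.5),s,r[0]);print("grip",g,loc(g[0]))
E
```

```text
press [0.50976906 0.04733825] -1.3909235946124667 r 0.08286772280591378 resid [ 0.      0.0006  0.0004 -0.0003  0.0002  0.0001  0.     -0.0007 -0.0005
  0.0001 -0.0001  0.0003]
bolts [array([0.1828, 0.0689, 0.02  ]), array([ 0.1806, -0.0722,  0.02  ]), array([-0.0964, -0.0683,  0.02  ]), array([-0.0949,  0.0736,  0.02  ])]
hub (array([0.51109725, 0.0482116 , 0.14800595]), np.float64(0.0010523379278544293)) [0.0014 0.0005 0.149 ]
plate [(array([0.0862, 0.1672, 0.1339]), np.float64(0.0003738833001320398)), (array([0.1029, 0.1664, 0.1333]), np.float64(0.00013864302245645183)), (array([0.07  , 0.1685, 0.1323]), np.float64(0.0013996422790238377))]
((264.0000305175781, 152.50001525878906), (30.405588150024414, 7.77817440032959), 45.0)
grip (array([ 0.54223389, -0.14666302,  0.27739709]), np.float64(0.001328355852946054)) [ 0.0372 -0.1932  0.2774]
```

```bash
python3 -m creep '{"dp":[[-1.1,-0.34,0],[-2.2,-0.69,0],[-3.3,-1.03,0],[-4.4,-1.37,0],[-5.45,-1.71,0]],"turn":[0,0,0,0,0],"jaw":[0,0,0,0,0]}' 40 && python3 -m creep '{"dp":[[-1.1,-0.34,0],[-2.2,-0.69,0],[-3.3,-1.03,0],[-4.4,-1.37,0],[-5.46,-1.72,0]],"turn":[-5,-10,-15,-20,-22.8],"jaw":[0,0,0,0,0]}'
```

```text
t: 0.72
eef_pos: [0.4313, 0.4134, 0.2498]
tcp_rot: [-3.141, -0.0, 2.711]
ft_force: [-0.1, 0.3, 0.4]
opening: 0.0001
t: 1.35
eef_pos: [0.601, 0.2597, 0.2497]
tcp_rot: [-3.141, -0.001, 3.111]
ft_force: [0.1, -0.1, 0.5]
opening: 0.0001
```

```bash
python3 -m creep '{"dp":[[0,0,1],[0,0,2],[0,0,3],[0,0,3.25],[0,0,3.25]],"turn":[0,0,0,0,0],"jaw":[0,0,0,0,0]}' && python3 -m creep '{"dp":[[0,-0.15,0],[0,-0.3,0],[0,-0.45,0],[0,-0.6,0],[0,-0.75,0]],"turn":[0,0,0,0,0],"jaw":[0,0,0,0,0]}' && python3 -m creep '{"dp":[[0,-0.08,0],[0,-0.16,0],[0,-0.24,0],[0,-0.32,0],[0,-0.4,0]],"turn":[0,0,0,0,0],"jaw":[0,0,0,0,0]}'
```

```text
t: 1.98
eef_pos: [0.6, 0.261, 0.12]
tcp_rot: [-3.141, -0.001, 3.109]
ft_force: [-0.2, -0.3, 1.0]
opening: -0.0001
t: 2.6
eef_pos: [0.5993, 0.2306, 0.1205]
tcp_rot: [3.141, 0.0, 3.109]
ft_force: [0.4, 4.7, 0.2]
opening: 0.0001
t: 3.22
eef_pos: [0.5987, 0.2149, 0.1204]
tcp_rot: [3.141, 0.0, 3.109]
ft_force: [-0.5, 2.7, 1.7]
opening: 0.0003
```

```bash
python3 - <<'E'
from h import *
c=bot.capture("scene")
cv2.imwrite("pics/s1.png",cv2.resize(cv2.cvtColor(c["img"][150:325,220:420],cv2.COLOR_RGB2BGR),None,fx=3,fy=3,interpolation=cv2.INTER_CUBIC))
E
```

```text
(no output)
```

View pics/s1.png

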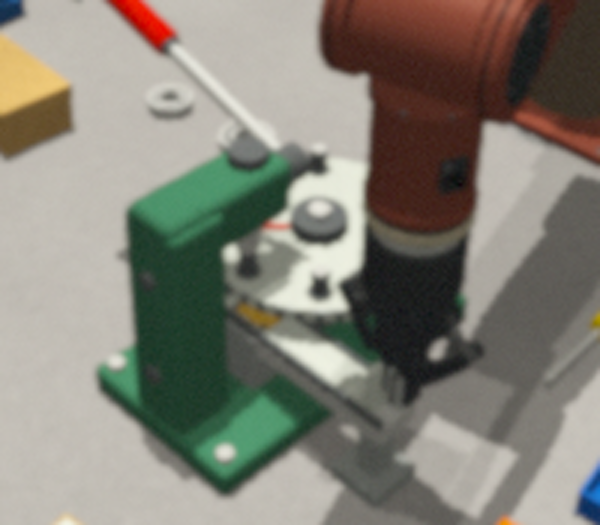

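The fingers are on the plate at about (395,400), sliding it at about 3 N. Continuing to the stop, watching the force.

```bash
python3 -m creep '{"dp":[[0,-0.06,0],[0,-0.12,0],[0,-0.18,0],[0,-0.24,0],[0,-0.30,0]],"turn":[0,0,0,0,0],"jaw":[0,0,0,0,0]}' && python3 -m creep '{"dp":[[0,-0.03,0],[0,-0.06,0],[0,-0.06,0]],"turn":[0,0,0],"jaw":[0,0,0]}'
```

```text
t: 3.9
eef_pos: [0.5983, 0.2029, 0.1203]
tcp_rot: [3.142, -0.0, 3.109]
ft_force: [-1.1, 3.8, 2.6]
opening: -0.0
t: 4.28
eef_pos: [0.5983, 0.2004, 0.1202]
tcp_rot: [-3.141, 0.0, 3.109]
ft_force: [-0.3, 1.9, 2.1]
opening: 0.0001
```

```bash
for i in 1 2; do python3 -m creep '{"dp":[[0,-0.02,0],[0,-0.04,0],[0,-0.04,0]],"turn":[0,0,0],"jaw":[0,0,0]}'; done
```

```text
t: 4.65
eef_pos: [0.5982, 0.1992, 0.1202]
tcp_rot: [3.141, 0.0, 3.109]
ft_force: [0.4, 3.5, 0.9]
opening: 0.0003
t: 5.03
eef_pos: [0.5982, 0.1991, 0.1203]
tcp_rot: [3.139, 0.001, 3.109]
ft_force: [-0.5, 10.4, -0.2]
opening: 0.0002
```

```bash
python3 -m creep '{"dp":[[0,-0.015,0],[0,-0.015,0],[0,-0.015,0]],"turn":[0,0,0],"jaw":[0,0,0]}'; python3 -m creep '{"dp":[[0,0.03,0],[0,0.1,0],[0,0.3,0],[0,0.6,0],[0,0.8,0]],"turn":[0,0,0,0,0],"jaw":[0,0,0,0,0]}'; python3 - <<'E'
import numpy as np
o=np.array([.510,.0475]);y=np.radians(-1.9);R=np.array([[np.cos(y),-np.sin(y)],[np.sin(y),np.cos(y)]])
for a in (247.5,225,210,195,180,165,150,135,128): print(a,np.round(o+R@(.084*np.array([np.cos(np.radians(a)),np.sin(np.radians(a))])),4))
E
```

```text
t: 5.4
eef_pos: [0.5982, 0.1991, 0.1203]
tcp_rot: [3.138, 0.001, 3.109]
ft_force: [1.1, 12.1, -0.7]
opening: -0.0
t: 6.02
eef_pos: [0.5991, 0.2296, 0.1202]
tcp_rot: [-3.141, -0.0, 3.109]
ft_force: [0.3, -0.8, -0.3]
opening: 0.0001
247.5 [ 0.4753 -0.029 ]
225 [ 0.4487 -0.0099]
210 [0.4359 0.0079]
195 [0.4282 0.0285]
180 [0.426  0.0503]
165 [0.4296 0.0719]
150 [0.4387 0.0919]
135 [0.4526 0.1088]
128 [0.4605 0.1154]
```

```bash
python3 -m creep '{"dp":[[0,0.1,-1.2],[0,0.1,-2.4],[0,0.1,-3.5]],"turn":[0,0,0],"jaw":[0,0,0]}'; python3 -m creep '{"dp":[[0.7,-1.22,0],[1.42,-2.45,0],[2.13,-3.67,0],[2.84,-4.9,0],[3.55,-6.22,0]],"turn":[-9,-18,-27,-36,-45],"jaw":[34,34,34,34,34]}';  python3 -m creep '{"dp":[[0,0,0],[0,0,0]],"turn":[0,0],"jaw":[34,34]}'
```

```text
t: 6.4
eef_pos: [0.5993, 0.2333, 0.2621]
tcp_rot: [-3.142, 0.001, 3.109]
ft_force: [0.1, 0.2, -0.5]
opening: -0.0003
t: 7.02
eef_pos: [0.4487, -0.0116, 0.2605]
tcp_rot: [-3.141, 0.0, -2.385]
ft_force: [0.9, -0.4, -0.7]
opening: 0.0339
t: 7.28
eef_pos: [0.45, -0.0105, 0.2607]
tcp_rot: [-3.141, 0.001, -2.393]
ft_force: [0.6, 0.9, 0.6]
opening: 0.034
```

```bash
python3 -m creep '{"dp":[[0,0,1],[0,0,2],[0,0,2.4],[0,0,2.6],[0,0,2.75]],"turn":[0,0,0,0,0],"jaw":[34,34,34,34,34]}'; python3 - <<'E'
from h import *
c=bot.capture("top")
print(bot.state()["ft_force"])
a=cv2.resize(cv2.cvtColor(c["img"][130:260,250:380],cv2.COLOR_RGB2BGR),None,fx=4.5,fy=4.5,interpolation=cv2.INTER_CUBIC)
d=bot.capture("scene")
b=cv2.resize(cv2.cvtColor(d["img"][160:275,270:400],cv2.COLOR_RGB2BGR),(0,0),fx=1.6,fy=4.5,interpolation=cv2.INTER_CUBIC)
b=cv2.resize(cv2.cvtColor(d["img"][180:270,290:380],cv2.COLOR_RGB2BGR),(400,400),interpolation=cv2.INTER_CUBIC)
a=cv2.resize(a,(400,400)); cv2.imwrite("pics/d1.png",np.hstack([a,b]))
E
```

```text
t: 7.9
eef_pos: [0.4507, -0.0104, 0.1511]
tcp_rot: [-3.14, 0.001, -2.39]
ft_force: [0.1, -0.2, -0.8]
opening: 0.0338
[ 0.01664682 -0.12605101 -0.18068606]
```

View pics/d1.png

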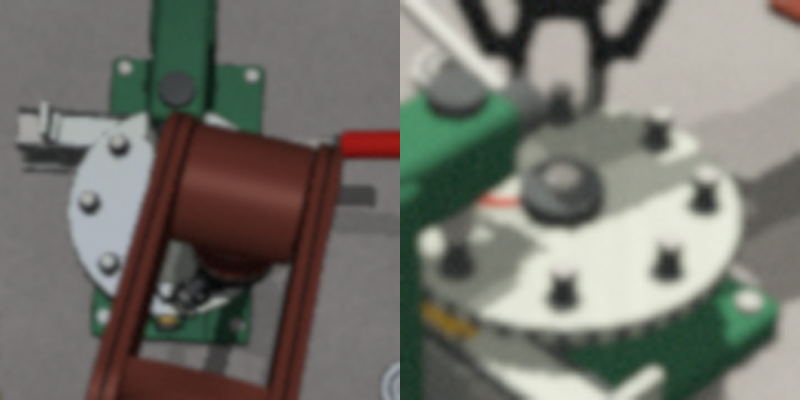

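```bash
for i in 1 2 3; do python3 -m creep '{"dp":[[-0.003,0.11,0],[-0.0115,0.22,0],[-0.026,0.329,0],[-0.046,0.437,0],[-0.072,0.544,0]],"turn":[3,6,9,12,15],"jaw":[34,34,34,34,34]}'; done; python3 -c "
from rig import bot
print(bot.state()['ft_force'])"
```

```text
t: 8.62
eef_pos: [0.4386, 0.0057, 0.1516]
tcp_rot: [-3.136, 0.003, -2.655]
ft_force: [4.9, -6.7, -4.9]
opening: 0.0342
t: 9.25
eef_pos: [0.4297, 0.0265, 0.1515]
tcp_rot: [-3.139, 0.001, -2.917]
ft_force: [-1.7, -6.1, 1.1]
opening: 0.0338
t: 9.88
eef_pos: [0.4279, 0.0497, 0.1516]
tcp_rot: [-3.142, 0.002, 3.105]
ft_force: [1.0, 0.4, 0.2]
opening: 0.0339
[1.02969314 0.40457879 0.23016729]
```

```bash
for i in 1 2 3; do python3 -m creep '{"dp":[[-0.003,0.11,0],[-0.0115,0.22,0],[-0.026,0.329,0],[-0.046,0.437,0],[-0.072,0.544,0]],"turn":[3,6,9,12,15],"jaw":[34,34,34,34,34]}'; done; python3 -m creep '{"dp":[[0,0,-0.3],[0,0,-0.8],[0,0,-1.2]],"turn":[0,0,0],"jaw":[34,34,34]}'; python3 - <<'E'
from h import *
c=bot.capture("top")
a=cv2.resize(cv2.cvtColor(c["img"][130:260,250:380],cv2.COLOR_RGB2BGR),(400,400),interpolation=cv2.INTER_CUBIC)
d=bot.capture("scene")
b=cv2.resize(cv2.cvtColor(d["img"][180:270,290:380],cv2.COLOR_RGB2BGR),(400,400),interpolation=cv2.INTER_CUBIC)
cv2.imwrite("pics/d2.png",np.hstack([a,b]))
E
```

```text
t: 10.5
eef_pos: [0.4313, 0.0699, 0.1515]
tcp_rot: [-3.139, 0.002, 2.843]
ft_force: [-2.4, -6.7, 1.9]
opening: 0.0344
t: 11.12
eef_pos: [0.4403, 0.0911, 0.1514]
tcp_rot: [3.141, 0.001, 2.581]
ft_force: [-1.5, 0.1, 0.3]
opening: 0.0343
t: 11.75
eef_pos: [0.4548, 0.1084, 0.1516]
tcp_rot: [3.14, 0.001, 2.319]
ft_force: [-0.2, 0.0, -0.6]
opening: 0.0339
t: 12.12
eef_pos: [0.4545, 0.1082, 0.2005]
tcp_rot: [3.14, 0.001, 2.322]
ft_force: [-0.8, 0.1, 0.5]
opening: 0.0342
```

View pics/d2.png

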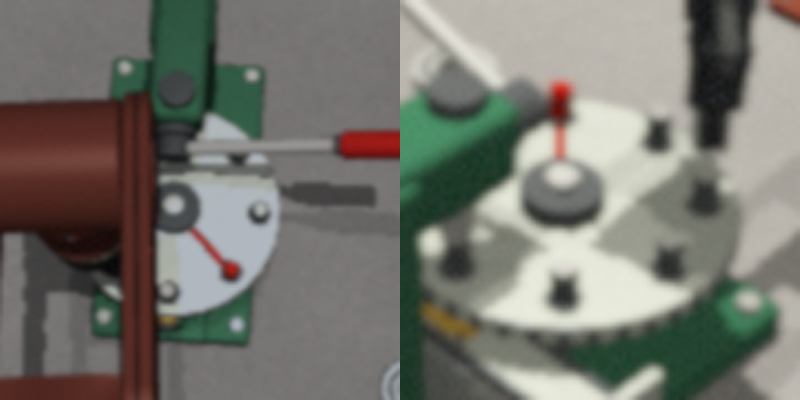

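The red punch is now at crop (232,270), two clicks clockwise of where it began (225 deg). Going back over the dial to the red head and repeating.

```bash
python3 -m creep '{"dp":[[-0.42,-0.42,0],[-0.84,-0.84,0],[-1.26,-1.26,0],[-1.68,-1.68,0],[-2.1,-2.1,0]],"turn":[-10,-20,-30,-40,-50],"jaw":[34,34,34,34,34]}'; python3 -m creep '{"dp":[[0,0,0],[0,0,0],[0,0,0],[0,0,0],[0,0,0]],"turn":[-10,-20,-30,-40,-40],"jaw":[34,34,34,34,34]}'
```

```text
t: 12.85
eef_pos: [0.4493, -0.0113, 0.198]
tcp_rot: [3.142, -0.0, -3.083]
ft_force: [-0.3, -0.3, -0.1]
opening: 0.0339
t: 13.48
eef_pos: [0.4495, -0.0105, 0.198]
tcp_rot: [3.141, -0.0, -2.392]
ft_force: [-0.4, 0.3, 0.2]
opening: 0.0339
```

```bash
python3 -m creep '{"dp":[[0,0,0.5],[0,0,0.9],[0,0,1.17],[0,0,1.17]],"turn":[0,0,0,0],"jaw":[34,34,34,34]}'; for i in 1 2 3 4 5 6; do python3 -m creep '{"dp":[[-0.003,0.11,0],[-0.0115,0.22,0],[-0.026,0.329,0],[-0.046,0.437,0],[-0.072,0.544,0]],"turn":[3,6,9,12,15],"jaw":[34,34,34,34,34]}'; done; python3 -m creep '{"dp":[[0,0,-0.3],[0,0,-0.8],[0,0,-1.6],[0,0,-2.8],[0,0,-4]],"turn":[0,0,0,0,0],"jaw":[34,34,34,0,0]}'
```

```text
t: 13.98
eef_pos: [0.4489, -0.0103, 0.1504]
tcp_rot: [3.14, -0.001, -2.392]
ft_force: [-0.3, 0.4, 0.6]
opening: 0.034
t: 14.6
eef_pos: [0.4384, 0.006, 0.1523]
tcp_rot: [-3.137, 0.002, -2.655]
ft_force: [3.8, -6.4, -3.5]
opening: 0.034
t: 15.22
eef_pos: [0.4295, 0.0268, 0.1522]
tcp_rot: [-3.139, -0.0, -2.917]
ft_force: [-1.2, -3.9, 0.4]
opening: 0.0338
t: 15.85
eef_pos: [0.4277, 0.0499, 0.1523]
tcp_rot: [-3.142, 0.001, 3.104]
ft_force: [0.3, -0.7, 0.3]
opening: 0.0341
t: 16.48
eef_pos: [0.4311, 0.0699, 0.1522]
tcp_rot: [-3.138, 0.001, 2.843]
ft_force: [-1.8, -7.5, 1.2]
opening: 0.0335
t: 17.1
eef_pos: [0.4398, 0.0909, 0.1521]
tcp_rot: [-3.14, 0.0, 2.581]
ft_force: [-2.2, -1.6, 2.1]
opening: 0.034
t: 17.73
eef_pos: [0.4545, 0.1085, 0.1523]
tcp_rot: [3.141, 0.001, 2.319]
ft_force: [0.5, 0.1, 0.0]
opening: 0.0339
t: 18.35
eef_pos: [0.4537, 0.1082, 0.3142]
tcp_rot: [3.141, 0.001, 2.322]
ft_force: [0.9, 1.1, -0.0]
opening: 0.0003
```

```bash
python3 -m creep '{"dp":[[-1.2,-0.52,-0.9],[-2.4,-1.04,-0.9],[-3.6,-1.56,-0.9],[-4.8,-2.08,-0.9],[-6.02,-2.6,-0.9]],"turn":[-9,-18,-27,-36,-45],"jaw":[0,0,0,0,0]}'; python3 -m creep '{"dp":[[0,0,0],[0,0,0]],"turn":[0,0],"jaw":[0,0]}'; python3 - <<'E'
from h import *
c=bot.capture("top")
a=cv2.resize(cv2.cvtColor(c["img"][130:260,270:400],cv2.COLOR_RGB2BGR),(400,400),interpolation=cv2.INTER_CUBIC)
d=bot.capture("scene")
b=cv2.resize(cv2.cvtColor(d["img"][140:270,240:370],cv2.COLOR_RGB2BGR),(400,400),interpolation=cv2.INTER_CUBIC)
cv2.imwrite("pics/l1.png",np.hstack([a,b]))
print(bot.state()["ft_force"])
E
```

```text
t: 18.98
eef_pos: [0.5424, -0.1405, 0.3492]
tcp_rot: [-3.141, 0.002, 3.113]
ft_force: [0.9, 0.6, -0.8]
opening: 0.0
t: 19.23
eef_pos: [0.5419, -0.1385, 0.3482]
tcp_rot: [3.141, 0.0, 3.105]
ft_force: [-0.1, -0.1, -0.6]
opening: -0.0001
[0.04330159 0.06173819 0.27182949]
```

View pics/l1.png

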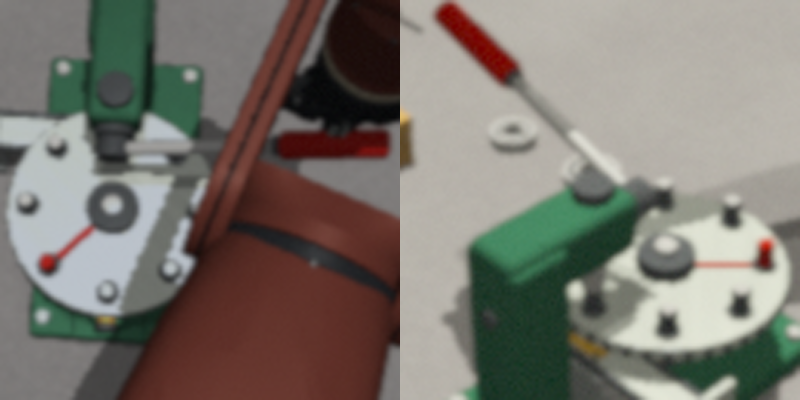

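```bash
python3 -m creep '{"dp":[[0,0,0.3],[0,0,0.6],[0,0,0.8]],"turn":[0,0,0],"jaw":[0,0,0]}'; for i in 1 2 3; do python3 -m creep '{"dp":[[0,0,0.05],[0,0,0.1],[0,0,0.15],[0,0,0.2]],"turn":[0,0,0,0],"jaw":[0,0,0,0]}'; done
```

```text
t: 19.7
eef_pos: [0.5416, -0.138, 0.3139]
tcp_rot: [3.141, -0.002, 3.107]
ft_force: [0.6, 0.4, 0.4]
opening: 0.0001
t: 20.2
eef_pos: [0.5422, -0.1388, 0.3077]
tcp_rot: [-3.141, 0.001, 3.107]
ft_force: [0.0, 0.2, 0.3]
opening: 0.0002
t: 20.7
eef_pos: [0.5422, -0.1388, 0.2997]
tcp_rot: [-3.141, 0.001, 3.107]
ft_force: [1.0, -2.2, 3.2]
opening: -0.0002
t: 21.2
eef_pos: [0.5421, -0.1387, 0.2914]
tcp_rot: [-3.142, 0.0, 3.107]
ft_force: [-0.1, -1.1, 3.0]
opening: 0.0002
```

```bash
for i in 1 2 3 4 5; do python3 -m creep '{"dp":[[0,0,0.04],[0,0,0.075],[0,0,0.075]],"turn":[0,0,0],"jaw":[0,0,0]}' | grep -E "eef|ft"; done
```

```text
eef_pos: [0.5421, -0.1388, 0.2885]
ft_force: [0.7, -1.4, 3.2]
eef_pos: [0.5422, -0.1387, 0.2854]
ft_force: [1.1, -1.4, 3.5]
eef_pos: [0.5421, -0.1387, 0.2824]
ft_force: [-0.1, -1.3, 3.8]
eef_pos: [0.5421, -0.1386, 0.2793]
ft_force: [0.9, -2.0, 2.8]
eef_pos: [0.5421, -0.1387, 0.2764]
ft_force: [0.5, -1.5, 4.0]
```

```bash
for i in 1 2 3 4; do python3 -m creep '{"dp":[[0,0,0.04],[0,0,0.075],[0,0,0.075]],"turn":[0,0,0],"jaw":[0,0,0]}' | grep -E "eef|ft"; done
```

```text
eef_pos: [0.5421, -0.1387, 0.2734]
ft_force: [-0.1, -2.6, 4.2]
eef_pos: [0.5421, -0.1386, 0.2704]
ft_force: [-0.2, -2.2, 3.6]
eef_pos: [0.5421, -0.1389, 0.2678]
ft_force: [-0.6, -2.2, 5.3]
eef_pos: [0.5422, -0.1392, 0.2658]
ft_force: [-1.9, -2.3, 11.2]
```

```bash
python3 -m creep '{"dp":[[0,0,0.03],[0,0,0.05],[0,0,0.05]],"turn":[0,0,0],"jaw":[0,0,0]}' | grep -E "eef|ft"
```

```text
eef_pos: [0.5423, -0.1395, 0.2645]
ft_force: [-4.1, -3.0, 13.7]
```

```bash
python3 -m creep '{"dp":[[0,0,0.03],[0,0,0.05],[0,0,0.05]],"turn":[0,0,0],"jaw":[0,0,0]}' | grep -E "eef|ft"; python3 -c "
from rig import bot
print(bot.state()['ft_force'])"
```

```text
eef_pos: [0.5423, -0.1396, 0.2631]
ft_force: [-4.6, -3.4, 15.7]
[-4.61279552 -3.42508187 15.68108937]
```

```bash
python3 -m creep '{"dp":[[0,0,0.03],[0,0,0.055],[0,0,0.055],[0,0,0.055]],"turn":[0,0,0,0],"jaw":[0,0,0,0]}' | grep -E "eef|ft"; for i in 1 2 3; do python3 -m creep '{"dp":[[0,0,0],[0,0,0],[0,0,0]],"turn":[0,0,0],"jaw":[0,0,0]}' | grep -E "eef|ft"; done
```

```text
eef_pos: [0.5423, -0.1398, 0.2617]
ft_force: [-7.1, -2.4, 18.2]
eef_pos: [0.5423, -0.1399, 0.2617]
ft_force: [-7.4, -3.5, 18.5]
eef_pos: [0.5423, -0.1398, 0.2617]
ft_force: [-8.4, -3.6, 19.0]
eef_pos: [0.5423, -0.1398, 0.2617]
ft_force: [-6.8, -2.4, 18.6]
```

```bash
python3 -m creep '{"dp":[[0,0,-0.2],[0,0,-0.45],[0,0,-0.75],[0,0,-1.1],[0,0,-1.5]],"turn":[0,0,0,0,0],"jaw":[0,0,0,0,0]}'; python3 -m creep '{"dp":[[0,0,-0.7],[0,0,-1.5],[0,0,-2.2],[0,0,-2.2]],"turn":[0,0,0,0],"jaw":[0,0,0,0]}';  python3 -m creep '{"dp":[[0,-1,0],[0,-2,0],[0,-3,0],[0,-3,0]],"turn":[0,0,0,0],"jaw":[0,0,0,0]}'; python3 - <<'E'
from h import *
import pickle
c=bot.capture("top")
a=cv2.resize(cv2.cvtColor(c["img"][125:255,260:390],cv2.COLOR_RGB2BGR),(400,400),interpolation=cv2.INTER_CUBIC)
d=bot.capture("scene")
b=cv2.resize(cv2.cvtColor(d["img"][140:310,240:410],cv2.COLOR_RGB2BGR),(400,400),interpolation=cv2.INTER_CUBIC)
cv2.imwrite("pics/f1.png",np.hstack([a,b]))
print(bot.state()["ft_force"])
s=pickle.load(open("scene0.pkl","rb"))
df=cv2.absdiff(s["img"],d["img"]).max(2); df=cv2.medianBlur(df,5); m=(df>45).astype(np.uint8)
n,l,st,_=cv2.connectedComponentsWithStats(m); print([x.tolist() for x in st[1:] if x[4]>12])
E
```

```text
t: 27.58
eef_pos: [0.5418, -0.1387, 0.3187]
tcp_rot: [-3.141, -0.001, 3.107]
ft_force: [-1.0, 0.1, -0.1]
opening: -0.0
t: 28.08
eef_pos: [0.5429, -0.1394, 0.4095]
tcp_rot: [-3.139, 0.005, 3.106]
ft_force: [0.1, 0.0, 0.5]
opening: 0.0002
t: 28.58
eef_pos: [0.5369, -0.2611, 0.404]
tcp_rot: [3.141, -0.003, 3.103]
ft_force: [-0.3, 0.7, 0.1]
opening: 0.0
[ 0.41570561  0.06518288 -0.2436126 ]
[[210, 0, 7, 5, 27], [220, 0, 10, 9, 40], [210, 0, 34, 31, 541], [437, 0, 56, 53, 2152], [497, 0, 29, 45, 618], [521, 0, 25, 40, 544], [540, 0, 100, 93, 4917], [212, 30, 31, 22, 373], [434, 55, 43, 40, 1013], [508, 58, 10, 5, 30], [487, 61, 14, 45, 324], [588, 66, 28, 17, 346], [219, 69, 29, 30, 476], [407, 82, 14, 15, 130], [394, 84, 10, 36, 231], [590, 95, 50, 110, 2356], [430, 115, 50, 31, 869], [258, 146, 9, 7, 46], [588, 169, 40, 35, 759], [432, 170, 168, 185, 6873], [389, 177, 8, 11, 41], [574, 184, 8, 6, 35], [352, 195, 103, 44, 2505], [565, 197, 75, 57, 1490], [232, 217, 31, 30, 750], [306, 255, 12, 8, 58], [336, 262, 23, 30, 356]]
```

View pics/f1.png

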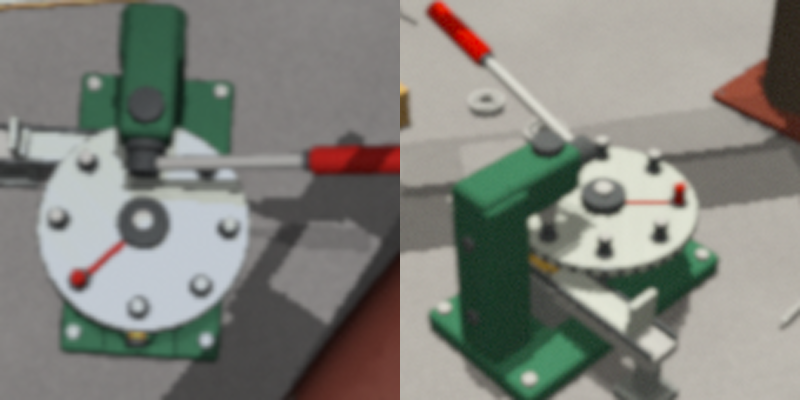

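The red punch sits at crop (80,278), 135° from the ram, so the third punch clockwise is under the ram. The lever is back up. The slide plate moved from column 254 to 265, about 31 mm inwards, which matches home. Handing in.

```bash
python3 -c "
from rig import bot
print(bot.job_done())"
```

```text
the job is handed in; nothing more can be done
None
```

The tag is stamped with the third punch and the job is handed in, at about 29 s of the 72 s allowed.

- **Slide:** I pushed it about 31 mm onto its stop, with at most 12 N read. The plate face ended at y ≈ 0.185 m, which is where home should be. The last picture agrees to within about a millimetre or two.
- **Dial:** I turned it four clicks clockwise by its punch heads, in two sweeps of two clicks. Readings, taken only at the end of each call, stayed under about 10 N. In the last picture the red punch sits 135° from the ram, so the third punch clockwise is under it.
- **Stamp:** The punch met the tag at about 36 mm of grip travel. I pressed to 18.2–19.0 N vertically and held it for a little over a second, then let the lever come back up.
- **Sideways force while stamping:** The fingers also felt about 7–8 N sideways on the grip during the hold. The total was about 20–21 N, still under the 22 N limit.
- **Other things on the bench:** I never went near them. A before/after picture difference marked only places I put down to the arm, its shadows, the dial and the slide. I did not measure each item separately.

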